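# Set the drying chamber's air valve

## Robot

A 6-joint arm with a two-finger parallel gripper is mounted at the origin on the work surface. World frame = base frame: x ahead of the robot, y to its left, z up, the work surface at z = 0. Lengths are in mm, angles in rad, forces in N, time in s.
With the tool pointing down it reaches from about 300 to 1000 mm from the base axis. Payload 5.1 kg.
Tool frame: the origin (TCP) lies midway between the tips of the shut fingers; the grasp point (between the pads) lies 19 mm behind it (robot.pinch_z is the distance from the TCP to the grasp point, in mm); z points along the fingers, y is the line along which they close (so a half turn about z gives the same grasp; the last joint's range is limited). The gripper opens to 95 mm and grips with 3 to 60 N. Pads are 20 mm wide; open, the fingers measure 119 mm over their backs; the gripper's body (75 mm by 180 mm) begins 59 mm behind the grasp point.
Start: joints at [-1.418, 0.124, 1.65, -0, 1.367, -0.083], TCP at [151.821, -632.009, 214.656] pointing down, gripper open.
Joint ranges: [-2.61, 2.61], [-1.02, 2.33], [0.03, 2.71], [-1.35, 4.49], [0.32, 2.68], [-2.91, 2.91]. Speed limits (rad/s): [2.57, 2.57, 3.14, 3.14, 3.14, 3.14].

## Interface

Orientations are given as a unit quaternion [w, x, y, z].
In Python, from cell import robot, vision gives the robot as it stands.
- The arm moves only by the tool servo_tool, never from a script. Its argument "increments" is a list of rows, each an object of numbers: "jaw": the opening, from 0 (shut) to 1 (fully open); "tx", "ty", "tz": the shift along the tool's x, y, z in cm; "turn": the turn about the tool's z in rad. A call has 1 to 5 rows; each row shifts and turns the commanded pose from where the row before left it, along the tool's axes as they then stand; what a row does not reach is not made up. A row lasts 1/10 s, in which the tool goes at most 50 mm and 8.59 degrees, less where a joint would pass 70% of its speed; a pose out of reach is approached as far as the arm can. A call is refused whole if a number of a shift passes 5 or a number of a turn 0.15, either way. A call with a gripper value outside its range is refused whole. The fingers move at their own pace and stop on an object; "squeeze" is the grip in N (left out, the last holds). Time passes only in rows, so rows that do not move let the fingers close. It gives the time, the measured TCP pose, the force and the opening at its end, in the units of the state.
- robot.observe(): the state, without advancing time (a new reading comes with each control period).
- vision.snapshot(name): name is "scene" or "top"; returns a dict with "pixels" (420x560x3 uint8, blue, green, red), "z_map" (420x560 float32, mm along the optical axis (not along the pixel's ray), 0 where there is no reading), "fx", "fy", "cx", "cy" (pixels), "xyz" and "rotation" of the camera in the world. Camera axes: x right, y up, looking along -z (the intrinsics and any distortion apply to the point x, -y, -z); pixel columns grow to the right and rows downward; lengths in mm; the calibration is good to about 2 mm. A picture is of the moment at which its call begins.
- robot.finish_job(): hands the job in, once; it reports no verdict.
The state is a dict: "t": time; "q": joint angles; "dq": joint speeds; "joint_torque": joint torques, N m; "position": TCP position; "ee_rot": TCP orientation; "contact_force": force on the tool from outside, world axes, zero at the start; "moment": the same for the moment, N m; "width": opening from 0.0 (shut) to 1.0 (fully open).
Only numpy, scipy, OpenCV 4.12 (cv2) and the standard library are available. Lean on these libraries where they do the work, as an engineer would, in place of code of your own. Each camera call takes 0.05 s, during which the arm holds its last target. There are 200 camera calls.

## Task

Press the drying chamber's lid down until it snaps fully shut past its detent. Then take the valve wheel by its upright spinner handle, turn it clockwise until it is shut against its stop, and back it off exactly two full turns anticlockwise. Finish while still holding the handle between the fingers with the wheel still, the lid still shut, and the other things on the counter left where they are.

Things in the scene. Friction and masses are not known exactly. Their poses are not given: they have to be found in the camera images.
- chamber: White metal drying chamber fixed to the counter, an open box 170 (x) x 190 (y) mm, 80 mm high, with a hinged lid. Origin: centre of its underside. Its -x side is the front (turned roughly towards the robot); the lid's hinge lies along its +x side.
- lid (a joint): Angle of the chamber's lid in rad: 0 fully shut, grows as the front edge rises (up to 1.2). The hinge is stiff, so the lid stays at any angle. A spring-loaded roller detent at the front begins to resist at about 0.07 and is passed at about 0.03; it needs about 4 N pressed down on the pad, hinge friction included; beyond it the lid snaps to 0 and is held there.
- lid_press (a point): Middle of the thin black rubber press pad (45 x 70 mm) on the lid's upper face, 22 mm in from the front edge, halfway across. Its frame turns with the lid: x from front to hinge, z out of the lid's upper face; at angle 0 it is parallel to the chamber's frame. It lies 163 mm forward of the hinge axis and 11 mm above it when the lid is shut (91 mm above the counter). The lid is 185 mm from hinge to front edge, 196 mm wide, 10 mm thick.
- lid_hinge (a point): Middle of the lid's hinge axis (the axis runs along the chamber's y), 80 mm above the counter, 88 mm behind the chamber's centre.
- valve_wheel (a joint): Opening angle of the air valve's wheel in rad, counted over whole turns: 0 is shut, hard against its stop; grows as the wheel turns anticlockwise seen from above (6.283 a turn; open stop at 18.85). Starts somewhere between 1.5 and 6. Friction torque 0.085 N m and a return spring of 0.009 N m/rad towards shut: beyond about 9.4 rad the wheel creeps shut if it is let go.
- wheel_hub (a point): Centre of the valve wheel, on its vertical axis, halfway through the rim, 115 mm above the counter. Black wheel with a 12 mm thick round rim of 108 mm outer diameter and three spokes, nothing on it higher than 7 mm above this point except the handle. It stands on a brass and steel valve fixed to the counter.
- handle: Upright black spinner handle on the wheel's rim: 18 mm in diameter, 50 mm tall, spinning freely about its own vertical axis, so it can be gripped from above and led round in a circle without turning the gripper. Origin: its centre (halfway up), 48 mm from the wheel's axis and 33 mm above the hub point, 148 mm above the counter; its top is at 173 mm, its foot at 123 mm. Its direction from the hub turns with the wheel, anticlockwise as the valve opens.
- jar: Bystander: small frosted glass jar with steel cap, 48 mm across, 56 mm tall, loose on the counter in front of the valve. Origin at its underside.
- stopper: Bystander: hard rubber stopper, 32 mm across, 28 mm tall, loose on the counter in front of the chamber. Origin at its underside.
- forceps: Bystander: steel ratchet forceps, 145 mm long, 10 mm high, loose at the far edge of the work area. Origin at its underside.
- clamp1: Bystander: teal pinch clamp, 77 x 28 x 12 mm, loose on the counter just beyond the valve. Origin at its underside.
- clamp2: Bystander: teal pinch clamp, 77 x 28 x 12 mm, loose on the counter in front of the chamber. Origin at its underside.
- clamp3: Bystander: teal pinch clamp, 77 x 28 x 12 mm, loose on the counter out on the left side. Origin at its underside.
- clamp4: Bystander: teal pinch clamp, 77 x 28 x 12 mm, loose on the counter out on the right side. Origin at its underside.

How it is judged (in metres and radians):
On the way, in this order (a step that is already met when the one before it is completed fails the run):
1. the lid is shut past its detent (value of joint lid below 0.015 rad), for 0.2 s.
2. the valve is shut against its stop (value of joint valve_wheel below 0.06 rad), for 0.1 s.
At the end, for the whole second after the job is handed in: The lid is shut (under 0.015 rad), the wheel stands two turns open (12.57 rad, within 0.26 rad) and still (under 0.1 rad/s), and the fingers grip the handle (over 2 N, the point between the pads within 35 mm of the handle's centre) (value of joint lid below 0.015 rad and value of joint valve_wheel between 12.306 and 12.826 rad and velocity of joint valve_wheel between -0.1 and 0.1 rad/s and contact force between the fingers and handle above 2 N and distance between the grasp point and handle below 0.035 m); the arm keeps its last pose, push and grip.
It fails at once if a bystander (jar, stopper, forceps or clamp) is pushed more than 30 mm (distance of any of jar, stopper, forceps, clamp1, clamp2, clamp3, clamp4 from where it was at the start of the episode above 0.03 m).
It also fails if it takes over 72 s, if anything falls off the work surface, if the arm or the gripper's body presses on something with over 40 N, if the wrist force passes 120 N, or if a joint passes its speed limit or range.

## Working session

There is one attempt and no reset: what is moved stays moved. The work goes in short steps, Python scripts to look and compute and a tool call to move; the robot and the scene stay as the last step left them, time stands still between calls to the robot, and variables do not carry over. Pictures are saved under pics/ and viewed, on a budget of 10 in all, crops included, one or two more only if the job needs it, and the job is handed in when it is done.

Besides the shell and the picture viewer there is one more tool, called after "Emit:" as a command line: name --argument value ..., lists and objects as JSON in quotes. servo_tool: Moves the arm, as the interface text tells. Its arguments: {"type":"object","properties":{"increments":{"type":"array","items":{"type":"object","properties":{"jaw":{"type":"number"},"tx":{"type":"number"},"ty":{"type":"number"},"tz":{"type":"number"},"turn":{"type":"number"}}}},"squeeze":{"type":"number"}},"required":["increments"]}

```bash
mkdir -p pics; cat > h.py <<'E'
import numpy as np, cv2
from cell import robot, vision
def snap(name,fn=None):
    s=vision.snapshot(name); 
    if fn: cv2.imwrite('pics/'+fn,s['pixels'])
    z=s['z_map']; v,u=np.mgrid[0:420,0:560]
    c=np.stack([(u-s['cx'])/s['fx']*z,-(v-s['cy'])/s['fy']*z,-z],-1)
    R=np.array(s['rotation'],float)
    if R.shape!=(3,3):
        from scipy.spatial.transform import Rotation
        R=Rotation.from_quat(np.roll(R,-1)).as_matrix()
    P=c@R.T+np.array(s['xyz']); P[z<=0]=np.nan
    return s,P
E
python3 - <<'E'
from h import *
for n in('scene','top'):
    s,P=snap(n,n+'1.png'); print(n,s['fx'],s['fy'],s['cx'],s['cy'],s['xyz'],s['rotation'],[k for k in s])
    np.save(n+'1.npy',P)
print(robot.observe())
E
```

```text
scene 467.5983620443325 467.5983620443325 285.2539641150762 210.17380253904793 [1223.8845836  -542.64992936 1185.26928209] [0.85623404 0.29575278 0.1431534  0.39862346] ['pixels', 'z_map', 'fx', 'fy', 'cx', 'cy', 'xyz', 'rotation']
top 483.3774580148626 483.3774580148626 277.9700788965856 208.71349277706824 [ 343.61823385   18.6314672  1401.1026948 ] [-0.6971449  -0.06309683  0.06418084  0.71125847] ['pixels', 'z_map', 'fx', 'fy', 'cx', 'cy', 'xyz', 'rotation']
{'t': 0.1, 'q': array([-1.41762854e+00,  1.24475992e-01,  1.65155855e+00,  4.66813711e-06,
        1.36751782e+00, -8.26326888e-02]), 'dq': array([ 0.00021632, -0.00091888, -0.00184044, -0.00160432, -0.00060444,
       -0.00027901]), 'joint_torque': array([ 3.92363272e-04, -4.18879724e+01, -3.61098540e+01,  7.77464546e-02,
        4.62333311e-02, -6.82870746e-05]), 'position': array([ 151.71478714, -631.43175297,  213.47413566]), 'ee_rot': array([-9.79327577e-04,  9.93057393e-01,  1.17626756e-01, -3.22658404e-05]), 'contact_force': array([-0.33614725,  0.71968858,  0.8240186 ]), 'moment': array([ 0.00679599,  0.05984017, -0.01746426]), 'width': 1.001632413167072}
```

View pics/scene1.png

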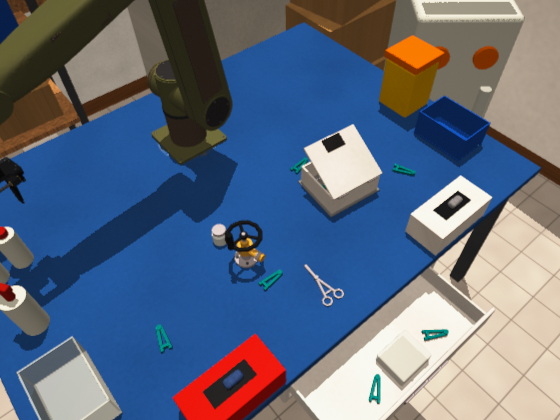

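View pics/top1.png

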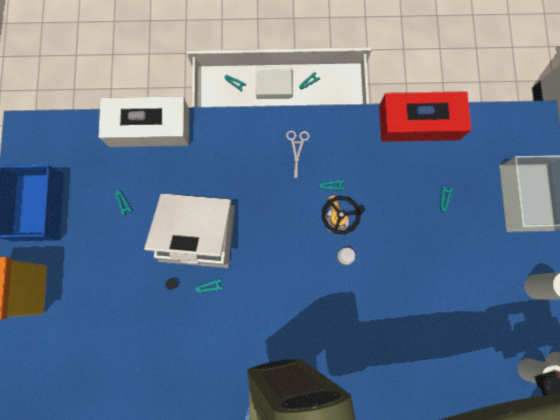

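The scene view shows the lid partly open with its pad at about (333,142), and the wheel at (244,236) with the handle near (229,240). In the top view the pad is at (184,243), the wheel at (342,215) and the handle at about (360,210). The stopper (171,284) and a clamp (208,286) lie in front of the chamber.

```bash
python3 - <<'E'
from h import *
for n,(pu,pv),(wu,wv) in (('top',(184,243),(342,215)),('scene',(333,142),(244,238))):
    P=np.load(n+'1.npy'); g=cv2.imread(f'pics/{n}1.png').max(2)
    def box(c,r): 
        m=np.zeros(g.shape,bool); m[c[1]-r:c[1]+r,c[0]-r:c[0]+r]=1; return m
    m=box((pu,pv),18)&(g<60)&(P[...,2]>90); Q=P[m]; 
    c=Q.mean(0); print(n,'pad',c,m.sum()); 
    u,s,vt=np.linalg.svd(Q-c); print(vt[2],vt[0],s)
    m=box((wu,wv),30)&(g<70)&(P[...,2]>100)&(P[...,2]<200); Q=P[m]
    r=Q[Q[:,2]<128]; print('rim',r.min(0),r.max(0),len(r)); A=np.c_[2*r[:,:2],np.ones(len(r))]
    h=Q[Q[:,2]>135]; print('handle',np.nanmean(h,0),h.min(0),h.max(0),len(h))
    # rim centre by robust ring fit
    from scipy.optimize import least_squares
    f=least_squares(lambda p:np.hypot(*(r[:,:2]-p).T)-48,np.median(r[:,:2],0),loss='soft_l1',f_scale=3); print('hub',f.x)
    # lid plane: bright points above chamber
    w=(P[...,2]>86)&(P[...,2]<260)&box((192,225) if n=='top' else (340,165),55)&(g>150)
    L=P[w]; print('lid z',np.percentile(L,[1,50,99],axis=0))
    for k in range(5):
        c=L.mean(0); nn=np.linalg.svd(L-c,full_matrices=False)[2][2]; d=(L-c)@nn; L=L[abs(d)<max(3,2*np.std(d)*.7)]
    print('lid normal',nn,c,len(L),np.std(d))
E
```

```text
top pad [484.64234371 257.67165401 165.90396249] 300
[-0.49652055  0.05069996 -0.86654305] [-0.09402333 -0.99556039 -0.00437411] [317.02282125 190.89503387  35.77915112]
rim [ 507.04037441 -204.64316919  110.97379434] [ 608.91412313 -103.3765808   127.89968874] 470
handle [ 563.04652289 -198.06239961  162.76652873] [ 556.20704317 -208.60657133  135.91117104] [ 571.502476   -190.36022619  177.37862459] 51
hub [ 557.91666209 -153.06979222]
lid z [[445.64846378 154.58039863  90.6984537 ]
 [538.55217784 252.28002363 135.63698794]
 [623.81782722 350.73113304 177.29833628]]
lid normal [ 0.46613695 -0.04944813  0.88332962] [542.65022219 252.07127711 133.43623578] 3132 1.5124982566107328
scene pad [485.90123682 256.56691871 164.46356102] 224
[-0.44996977  0.04194776 -0.89205806] [ 0.09952262  0.99502945 -0.00341112] [273.44159526 172.55920295  43.52724631]
rim [ 506.01575946 -211.43972546  100.63506919] [ 614.74740597 -104.50050047  126.57263032] 434
handle [ 570.92966775 -204.64442959  157.39664423] [ 559.27575542 -211.43826938  135.36561992] [ 577.33629054 -197.2124747   173.59890146] 72
hub [ 561.37685804 -157.55085742]
lid z [[460.81430205 151.06851935  88.64277385]
 [551.00382473 243.09665689 128.26806898]
 [626.01101602 348.01128571 174.43764784]]
lid normal [-0.46786374  0.04962215 -0.88240646] [548.99461205 247.83917183 129.40266743] 2097 1.6004352850179333
```

Emit:
servo_tool --increments '[{"tz": -1,"turn": 0.118,"jaw": 0},{"tz": -1,"turn": 0.118,"jaw": 0},{"tx": 1.7,"ty": -4.5},{"tx": 1.7,"ty": -4.5},{"tx": 1.7,"ty": -4.5}]'

```text
$.increments[0]: bad value
```

Emit:
servo_tool --increments '[{"tx": 1.7,"ty": -4.5},{"tx": 1.7,"ty": -4.5},{"tx": 1.7,"ty": -4.5},{"tx": 1.7,"ty": -4.5},{"tx": 1.7,"ty": -4.5}]'

```text
$.increments[0]: bad value
```

Emit:
servo_tool --increments '[{"tx": 1.7,"ty": -4.5},{"tx": 1.7,"ty": -4.5},{"tx": 1.7,"ty": -4.5},{"tx": 1.7,"ty": -4.5},{"tx": 1.7,"ty": -4.5}]'

```text
$.increments[0]: bad value
```

Emit:
servo_tool --increments '[{"tx": 0,"ty": 0,"tz": -1,"turn": 0.118,"jaw": 0},{"tx": 0,"ty": 0,"tz": -1,"turn": 0.118,"jaw": 0},{"tx": 1.7,"ty": -4.5,"tz": 0,"turn": 0,"jaw": 0},{"tx": 1.7,"ty": -4.5,"tz": 0,"turn": 0,"jaw": 0},{"tx": 1.7,"ty": -4.5,"tz": 0,"turn": 0,"jaw": 0}]' --squeeze 30

```text
t: 0.6
position: [203.0, -495.3, 233.8]
ee_rot: [-0.001, 1.0, -0.001, -0.0]
contact_force: [0.7, 0.3, 0.1]
width: 0.636
```

Emit:
servo_tool --increments '[{"tx": 1.7,"ty": -4.5,"tz": 0,"turn": 0,"jaw": 0},{"tx": 1.7,"ty": -4.5,"tz": 0,"turn": 0,"jaw": 0},{"tx": 1.7,"ty": -4.5,"tz": 0,"turn": 0,"jaw": 0},{"tx": 1.7,"ty": -4.5,"tz": 0,"turn": 0,"jaw": 0},{"tx": 1.7,"ty": -4.5,"tz": 0,"turn": 0,"jaw": 0}]'

```text
t: 1.1
position: [287.9, -270.1, 234.2]
ee_rot: [-0.0, 1.0, -0.001, 0.0]
contact_force: [0.7, -0.0, 0.9]
width: 0.217
```

Emit:
servo_tool --increments '[{"tx": 1.7,"ty": -4.5,"tz": 0,"turn": 0,"jaw": 0},{"tx": 1.7,"ty": -4.5,"tz": 0,"turn": 0,"jaw": 0},{"tx": 1.7,"ty": -4.5,"tz": 0,"turn": 0,"jaw": 0},{"tx": 1.7,"ty": -4.5,"tz": 0,"turn": 0,"jaw": 0},{"tx": 1.7,"ty": -4.5,"tz": 0,"turn": 0,"jaw": 0}]'

```text
t: 1.6
position: [372.9, -45.1, 234.5]
ee_rot: [0.0, 1.0, -0.0, 0.0]
contact_force: [1.1, -0.7, 1.0]
width: 0.002
```

Emit:
servo_tool --increments '[{"tx": 1.7,"ty": -4.5,"tz": 0,"turn": 0,"jaw": 0},{"tx": 1.7,"ty": -4.5,"tz": 0,"turn": 0,"jaw": 0},{"tx": 1.7,"ty": -4.5,"tz": 0,"turn": 0,"jaw": 0},{"tx": 1.7,"ty": -4.5,"tz": 0,"turn": 0,"jaw": 0},{"tx": 0,"ty": 0,"tz": 0,"turn": 0,"jaw": 0}]'

```text
t: 2.1
position: [441.2, 137.2, 233.9]
ee_rot: [-0.001, 1.0, 0.003, -0.001]
contact_force: [0.4, -0.4, -0.8]
width: 0.007
```

Emit:
servo_tool --increments '[{"tx": 1.1,"ty": -3.0,"tz": 0.5,"turn": 0,"jaw": 0},{"tx": 1.1,"ty": -3.0,"tz": 0.5,"turn": 0,"jaw": 0},{"tx": 1.1,"ty": -3.0,"tz": 1,"turn": 0,"jaw": 0},{"tx": 1.1,"ty": -3.0,"tz": 1.5,"turn": 0,"jaw": 0},{"tx": 0,"ty": 0,"tz": 1.5,"turn": 0,"jaw": 0}]'

```text
t: 2.6
position: [485.5, 254.6, 183.9]
ee_rot: [-0.0, 1.0, 0.001, -0.0]
contact_force: [0.2, -1.2, -0.0]
width: 0.007
```

Emit:
servo_tool --increments '[{"tx": 0,"ty": 0,"tz": 1,"turn": 0,"jaw": 0},{"tx": -0.2,"ty": 0,"tz": 1,"turn": 0,"jaw": 0},{"tx": -0.5,"ty": -0.1,"tz": 1,"turn": 0,"jaw": 0},{"tx": -0.5,"ty": -0.1,"tz": 1,"turn": 0,"jaw": 0},{"tx": -0.4,"ty": -0.1,"tz": 1,"turn": 0,"jaw": 0}]'

```text
t: 3.1
position: [468.6, 255.5, 134.3]
ee_rot: [-0.0, 1.0, -0.0, 0.0]
contact_force: [-0.1, -0.5, -0.3]
width: 0.005
```

Emit:
servo_tool --increments '[{"tx": -0.3,"ty": 0,"tz": 1,"turn": 0,"jaw": 0},{"tx": -0.2,"ty": 0,"tz": 1,"turn": 0,"jaw": 0},{"tx": -0.1,"ty": 0,"tz": 0.5,"turn": 0,"jaw": 0},{"tx": -0.1,"ty": 0,"tz": 0.5,"turn": 0,"jaw": 0},{"tx": 0,"ty": 0,"tz": 0,"turn": 0,"jaw": 0}]'

```text
t: 3.6
position: [461.6, 255.8, 103.8]
ee_rot: [0.0, 1.0, -0.0, -0.001]
contact_force: [-0.2, -0.3, -0.2]
width: 0.008
```

Emit:
servo_tool --increments '[{"tx": 0,"ty": 0,"tz": 0.4,"turn": 0,"jaw": 0},{"tx": 0,"ty": 0,"tz": 0.4,"turn": 0,"jaw": 0},{"tx": 0,"ty": 0,"tz": 0.3,"turn": 0,"jaw": 0},{"tx": 0,"ty": 0,"tz": 0.2,"turn": 0,"jaw": 0},{"tx": 0,"ty": 0,"tz": 0,"turn": 0,"jaw": 0}]'

```text
t: 4.1
position: [462.2, 256.0, 91.6]
ee_rot: [-0.0, 1.0, -0.0, 0.0]
contact_force: [-0.4, 0.0, -0.3]
width: 0.004
```

```bash
python3 - <<'E'
from h import *
s,P=snap('scene','s2.png'); np.save('s2.npy',P)
cv2.imwrite('pics/s2c.png',cv2.resize(s['pixels'][90:300,180:460],None,fx=2.5,fy=2.5))
print(robot.observe()['contact_force'])
E
```

```text
[0.39633432 0.17641357 0.44546478]
```

View pics/s2c.png

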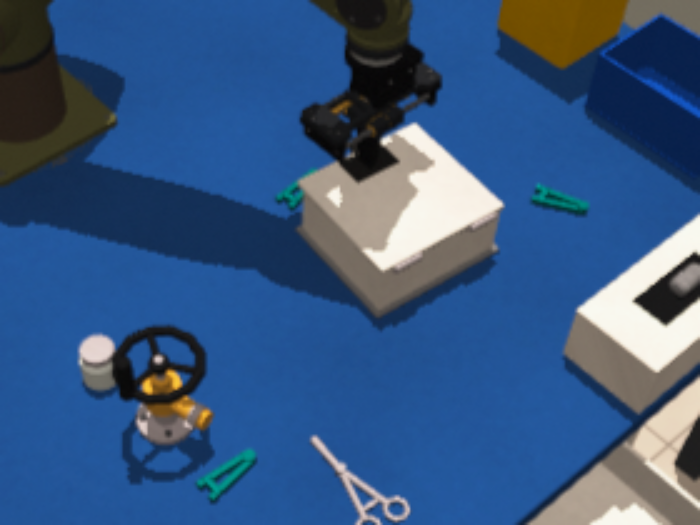

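The lid looks shut, with the fingers on the pad at crop (370,160). I'll press a little further and check the force and the lid plane. The handle is at crop (124,375).

Emit:
servo_tool --increments '[{"tx": 0,"ty": 0,"tz": 0.1,"turn": 0,"jaw": 0},{"tx": 0,"ty": 0,"tz": 0.1,"turn": 0,"jaw": 0},{"tx": 0,"ty": 0,"tz": 0.1,"turn": 0,"jaw": 0},{"tx": 0,"ty": 0,"tz": 0,"turn": 0,"jaw": 0}]'

```text
t: 4.55
position: [462.4, 256.0, 91.0]
ee_rot: [0.0, 1.0, -0.0, 0.0]
contact_force: [-5.5, -2.5, 13.3]
width: 0.005
```

```bash
cat > lid.py <<'E'
from h import *
print(robot.observe()['contact_force'],robot.observe()['position'])
s,P=snap('scene'); g=s['pixels'].max(2)
a=np.array([.9944,-.1055]); d=(np.array([623.5,242.5])-P[...,:2])@a
lat=(P[...,:2]-[623.5,242.5])@np.array([.1055,.9944])
m=(P[...,2]>80)&(P[...,2]<115)&(d>10)&(d<175)&(abs(lat)<85)&(g>90)
f=np.polyfit(d[m],P[...,2][m],1); print('slope,z0',f,m.sum())
for k in (10,60,110,145):
    q=m&(d>k)&(d<k+30); print(k,np.median(P[...,2][q]),q.sum())
E
python3 lid.py
```

```text
[-5.52514436 -2.45794509 13.30954502] [462.42103401 256.01785665  91.00158348]
slope,z0 [-2.05100562e-03  8.99523491e+01] 1818
10 89.83984339680808 392
60 89.88588712817841 357
110 89.75531392075823 347
145 89.87676769211748 197
```

The press stops hard at 91.0 mm with 13 N, and the lid plane is flat (slope −0.002), so the lid is shut. Next is the valve.

Emit:
servo_tool --increments '[{"tx": 0,"ty": 0,"tz": -1,"turn": 0,"jaw": 0},{"tx": 0,"ty": 0,"tz": -3,"turn": 0,"jaw": 0},{"tx": 0,"ty": 0,"tz": -4.5,"turn": 0,"jaw": 0},{"tx": 0,"ty": 0,"tz": -4.5,"turn": 0,"jaw": 0.3},{"tx": 1.0,"ty": 4.5,"tz": 0,"turn": 0,"jaw": 0.6}]'

```text
t: 5.1
position: [475.5, 214.7, 227.4]
ee_rot: [-0.003, 1.0, 0.003, 0.007]
contact_force: [0.6, -0.2, 0.7]
width: 0.117
```

Emit:
servo_tool --increments '[{"tx": 1.0,"ty": 4.5,"tz": 0,"turn": 0,"jaw": 0.6},{"tx": 1.0,"ty": 4.5,"tz": 0,"turn": 0,"jaw": 0.6},{"tx": 1.0,"ty": 4.5,"tz": 0,"turn": 0,"jaw": 0.6},{"tx": 1.0,"ty": 4.5,"tz": 0,"turn": 0,"jaw": 0.6},{"tx": 1.0,"ty": 4.5,"tz": 0,"turn": 0,"jaw": 0.6}]'

```text
t: 5.6
position: [522.2, -16.1, 219.0]
ee_rot: [0.0, 1.0, -0.0, 0.001]
contact_force: [0.3, 0.3, 0.4]
width: 0.54
```

```bash
python3 lid.py; python3 - <<'E'
from h import *
from scipy.optimize import least_squares
# unobstructed view: handle & hub with both cameras
for n in('scene','top'):
    s,P=snap(n); g=s['pixels'].max(2)
    near=(np.hypot(P[...,0]-559.5,P[...,1]+155.5)<75)&(g<75)
    r=P[near&(P[...,2]>105)&(P[...,2]<126)]; f=least_squares(lambda p:np.hypot(*(r[:,:2]-p).T)-48,[559,-155],loss='soft_l1',f_scale=3); print(n,'hub',f.x,len(r))
    h=P[near&(P[...,2]>135)&(P[...,2]<185)]; print('handle',np.median(h,0),len(h)); t=h[h[:,2]>167]; print('top',t.mean(0) if len(t) else 0,len(t))
    bb=(g>=75)&(np.hypot(P[...,0]-560,P[...,1]+155)<15)&(P[...,2]>112)&(P[...,2]<140); print('hubcap',P[bb].mean(0),bb.sum())
E
```

```text
[0.28544609 0.29663494 0.43649641] [522.21516147 -16.08587848 218.95959629]
slope,z0 [-5.57997703e-04  8.97885346e+01] 1850
10 89.79944103069056 395
60 89.87339043192037 361
110 89.45761143963591 348
145 89.9163958827944 206
scene hub [ 562.11390797 -157.39171163] 480
handle [ 572.85712102 -204.78625591  158.96674337] 73
top [ 568.14596216 -202.66108707  169.9655082 ] 24
hubcap [ 559.20568874 -154.34835427  122.7036788 ] 15
top hub [ 558.42917585 -150.65076919] 383
handle [ 562.67634412 -197.84982194  168.06519239] 55
top [ 564.7266116  -199.98010009  171.04250305] 32
hubcap [ 558.2960942  -153.1142379   122.56118463] 34
```

Emit:
servo_tool --increments '[{"tx": 1.1,"ty": 4.5,"tz": 0,"turn": 0,"jaw": 0.6},{"tx": 1.1,"ty": 4.5,"tz": 0,"turn": 0,"jaw": 0.6},{"tx": 1.1,"ty": 4.5,"tz": 0,"turn": 0,"jaw": 0.6},{"tx": 1.2,"ty": 4.5,"tz": 0,"turn": 0,"jaw": 0.6},{"tx": 0,"ty": 0.5,"tz": 1,"turn": 0,"jaw": 0.6}]'

```text
t: 6.25
position: [568.7, -202.1, 210.1]
ee_rot: [0.001, 1.0, -0.001, 0.002]
contact_force: [0.2, -0.2, -0.1]
width: 0.602
```

```bash
python3 - <<'E'
from h import *
print(robot.observe()['position'])
a,_=snap('scene'); b,_=snap('top')
A=cv2.resize(a['pixels'][170:300,160:320],(400,325)); B=cv2.resize(b['pixels'][140:270,270:430],(400,325))
cv2.imwrite('pics/w1.png',np.hstack([A,B]))
E
```

```text
[ 568.72590802 -202.13323691  210.06472204]
```

View pics/w1.png

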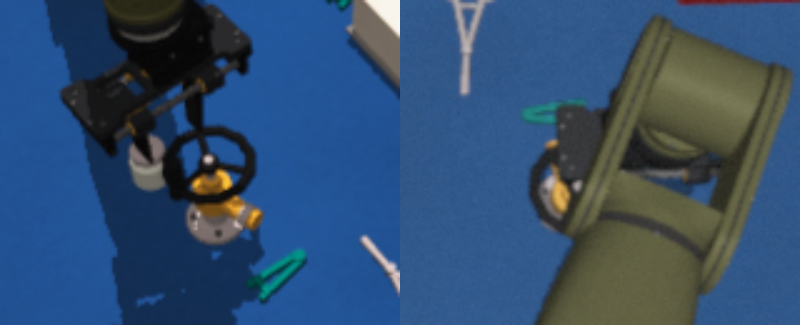

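The open fingers straddle the handle (scene crop (175,180)), so I'll descend and grip.

Emit:
servo_tool --increments '[{"tx": 0,"ty": 0,"tz": 2,"turn": 0,"jaw": 0.6},{"tx": 0,"ty": 0,"tz": 2,"turn": 0,"jaw": 0.6},{"tx": 0,"ty": 0,"tz": 2,"turn": 0,"jaw": 0.6},{"tx": 0,"ty": 0,"tz": 1.3,"turn": 0,"jaw": 0.6},{"tx": 0,"ty": 0,"tz": 0,"turn": 0,"jaw": 0.4}]'

```text
t: 6.85
position: [565.4, -196.7, 133.2]
ee_rot: [-0.001, 1.0, 0.001, -0.002]
contact_force: [-0.4, -0.4, -0.5]
width: 0.56
```

Emit:
servo_tool --increments '[{"tx": 0,"ty": 0,"tz": 0,"turn": 0,"jaw": 0},{"tx": 0,"ty": 0,"tz": 0,"turn": 0,"jaw": 0},{"tx": 0,"ty": 0,"tz": 0,"turn": 0,"jaw": 0},{"tx": 0,"ty": 0,"tz": 0,"turn": 0,"jaw": 0},{"tx": 0,"ty": 0,"tz": 0,"turn": 0,"jaw": 0}]' --squeeze 30

```text
t: 7.35
position: [567.5, -202.4, 136.8]
ee_rot: [0.004, 1.0, 0.0, 0.001]
contact_force: [0.3, -9.4, 0.1]
width: 0.184
```

```bash
cat > step.py <<'E'
import sys; from h import *
# usage: step.py hubx huby dphi n : rows leading from current angle
hx,hy,d,n=map(float,sys.argv[1:5]); o=robot.observe(); p=o['position'][:2]
v=p-[hx,hy]; ph=np.arctan2(v[1],v[0]); print('t',o['t'],'p',p.round(1),'r',np.hypot(*v).round(1),'phi',ph.round(3),'F',o['contact_force'].round(1))
if len(sys.argv)>5: ph=float(sys.argv[5])
a=ph+d*np.arange(n+1); c=np.c_[hx+48*np.cos(a),hy+48*np.sin(a)]
for q in np.diff(c,axis=0): print('tx %.2f ty %.2f'%(q[0]/10,-q[1]/10))
print('end phi',a[-1])
E
python3 step.py 560 -155.5 -0.25 5
```

```text
t 7.35 p [ 567.5 -202.4] r 47.5 phi -1.412 F [ 0.3 -9.4  0.1]
tx -1.20 ty 0.04
tx -1.17 ty -0.26
tx -1.07 ty -0.54
tx -0.90 ty -0.79
tx -0.68 ty -0.98
end phi -2.662351392409353
```

Emit:
servo_tool --increments '[{"tx": -1.2,"ty": 0.15,"tz": 0,"turn": 0,"jaw": 0},{"tx": -1.2,"ty": -0.25,"tz": 0,"turn": 0,"jaw": 0},{"tx": -1.1,"ty": -0.55,"tz": 0,"turn": 0,"jaw": 0},{"tx": -0.9,"ty": -0.8,"tz": 0,"turn": 0,"jaw": 0},{"tx": -0.7,"ty": -1.0,"tz": 0,"turn": 0,"jaw": 0}]'

```text
t: 7.85
position: [516.8, -173.4, 136.8]
ee_rot: [-0.0, 1.0, -0.0, 0.003]
contact_force: [10.5, 3.3, 1.3]
width: 0.182
```

```bash
python3 step.py 560 -155.5 -0.25 5
```

```text
t 7.85 p [ 516.8 -173.4] r 46.7 phi -2.748 F [10.5  3.3  1.3]
tx -0.32 ty -1.15
tx -0.02 ty -1.20
tx 0.27 ty -1.17
tx 0.55 ty -1.06
tx 0.80 ty -0.89
end phi -3.997662551246541
```

Emit:
servo_tool --increments '[{"tx": -0.2,"ty": -1.15,"tz": 0,"turn": 0,"jaw": 0},{"tx": 0,"ty": -1.2,"tz": 0,"turn": 0,"jaw": 0},{"tx": 0.3,"ty": -1.15,"tz": 0,"turn": 0,"jaw": 0},{"tx": 0.55,"ty": -1.05,"tz": 0,"turn": 0,"jaw": 0},{"tx": 0.8,"ty": -0.9,"tz": 0,"turn": 0,"jaw": 0}]'

```text
t: 8.35
position: [529.6, -118.7, 136.7]
ee_rot: [0.0, 1.0, 0.0, -0.001]
contact_force: [-0.8, -1.7, 7.0]
width: 0.184
```

```bash
python3 step.py 561 -156 -0.25 5
```

```text
t 8.35 p [ 529.6 -118.7] r 48.8 phi 2.271 F [-0.8 -1.7  7. ]
tx 1.00 ty -0.65
tx 1.13 ty -0.38
tx 1.19 ty -0.09
tx 1.18 ty 0.21
tx 1.09 ty 0.49
end phi 1.0214458069433916
```

Emit:
servo_tool --increments '[{"tx": 1.0,"ty": -0.65,"tz": 0,"turn": 0,"jaw": 0},{"tx": 1.1,"ty": -0.4,"tz": 0,"turn": 0,"jaw": 0},{"tx": 1.2,"ty": -0.1,"tz": 0,"turn": 0,"jaw": 0},{"tx": 1.2,"ty": 0.2,"tz": 0,"turn": 0,"jaw": 0},{"tx": 1.1,"ty": 0.5,"tz": 0,"turn": 0,"jaw": 0}]'

```text
t: 8.85
position: [586.3, -113.9, 136.7]
ee_rot: [-0.0, 1.0, 0.001, -0.001]
contact_force: [-3.4, -1.7, 7.5]
width: 0.186
```

```bash
python3 step.py 561 -156 -0.15 5
```

```text
t 8.85 p [ 586.3 -113.9] r 49.1 phi 1.03 F [-3.4 -1.7  7.5]
tx 0.59 ty 0.42
tx 0.52 ty 0.50
tx 0.44 ty 0.57
tx 0.35 ty 0.63
tx 0.25 ty 0.67
end phi 0.2797724111078954
```

Emit:
servo_tool --increments '[{"tx": 0.6,"ty": 0.4,"tz": 0,"turn": 0,"jaw": 0},{"tx": 0.5,"ty": 0.5,"tz": -0.1,"turn": 0,"jaw": 0},{"tx": 0.45,"ty": 0.6,"tz": 0,"turn": 0,"jaw": 0},{"tx": 0.35,"ty": 0.65,"tz": 0,"turn": 0,"jaw": 0},{"tx": 0.25,"ty": 0.7,"tz": 0,"turn": 0,"jaw": 0}]'

```text
t: 9.35
position: [607.9, -143.7, 136.7]
ee_rot: [-0.001, 1.0, -0.0, -0.0]
contact_force: [-4.3, 17.0, 6.3]
width: 0.183
```

```bash
python3 step.py 560.5 -156 -0.15 5
```

```text
t 9.35 p [ 607.9 -143.7] r 49.0 phi 0.253 F [-4.3 17.   6.3]
tx 0.13 ty 0.71
tx 0.02 ty 0.72
tx -0.09 ty 0.71
tx -0.19 ty 0.69
tx -0.29 ty 0.66
end phi -0.4970516051185766
```

Emit:
servo_tool --increments '[{"tx": 0.05,"ty": 0.2,"tz": 0,"turn": 0,"jaw": 0},{"tx": 0,"ty": 0.1,"tz": 0,"turn": 0,"jaw": 0},{"tx": 0,"ty": 0,"tz": 0,"turn": 0,"jaw": 0}]'

```text
t: 9.65
position: [607.8, -143.6, 136.7]
ee_rot: [-0.004, 1.0, -0.0, -0.001]
contact_force: [-2.4, 14.7, 7.9]
width: 0.184
```

```bash
python3 step.py 560.5 -156 -0.15 5 | head -1; python3 - <<'E'
from h import *
P=np.array([[567.5,-202.9],[516.8,-173.4],[529.6,-118.7],[586.3,-113.9],[607.9,-143.7]])
from scipy.optimize import least_squares
f=least_squares(lambda p:np.hypot(*(P-p[:2]).T)-48,[560,-155]);print(f.x,f.fun)
a,_=snap('scene'); b,_=snap('top')
A=cv2.resize(a['pixels'][170:300,160:320],(400,325)); B=cv2.resize(b['pixels'][140:270,270:430],(400,325))
cv2.imwrite('pics/w2.png',np.hstack([A,B]))
E
```

```text
t 9.65 p [ 607.8 -143.6] r 48.9 phi 0.256 F [-2.4 14.7  7.9]
[ 561.21775685 -155.03948156] [0.27106591 0.06293541 0.16887448 0.1827341  0.0397301 ]
```

View pics/w2.png

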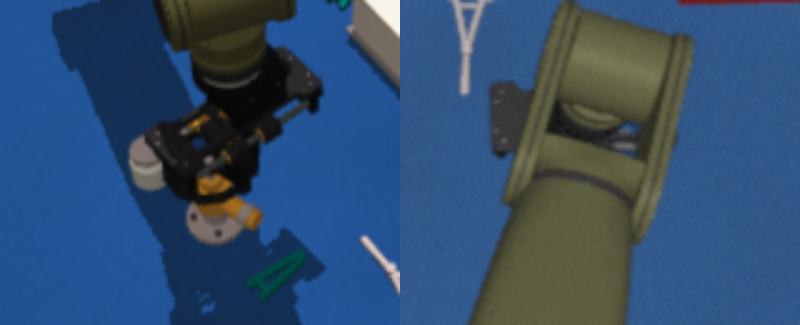

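The wheel sits at the same spot under about 15 N of tangential push, so the stop is reached at φ≈0.24 after 4.6 rad, which falls within the given start range. The five points fit a 48 mm circle to 0.3 mm with the hub at (561.2, −155.0). In the picture the gripper holds the handle at scene crop (205,160) and nothing is blocked. Now I'll back off two turns.

```bash
python3 step.py 561.2 -155 0.2992 21 0.240
```

```text
t 9.75 p [ 607.8 -143.6] r 48.0 phi 0.24 F [-2.1 14.   8.5]
tx -0.54 ty -1.32
tx -0.91 ty -1.10
tx -1.19 ty -0.79
tx -1.37 ty -0.40
tx -1.43 ty 0.02
tx -1.36 ty 0.44
tx -1.17 ty 0.82
tx -0.87 ty 1.13
tx -0.50 ty 1.34
tx -0.08 ty 1.43
tx 0.34 ty 1.39
tx 0.73 ty 1.23
tx 1.06 ty 0.96
tx 1.30 ty 0.60
tx 1.42 ty 0.19
tx 1.41 ty -0.24
tx 1.28 ty -0.64
tx 1.03 ty -0.99
tx 0.70 ty -1.25
tx 0.30 ty -1.40
tx -0.13 ty -1.42
end phi 6.523200000000001
```

Emit:
servo_tool --increments '[{"tx": -0.54,"ty": -1.5,"tz": 0,"turn": 0,"jaw": 0},{"tx": -0.91,"ty": -1.2,"tz": 0,"turn": 0,"jaw": 0},{"tx": -1.19,"ty": -0.79,"tz": 0,"turn": 0,"jaw": 0},{"tx": -1.37,"ty": -0.4,"tz": 0,"turn": 0,"jaw": 0},{"tx": -1.43,"ty": 0.02,"tz": 0,"turn": 0,"jaw": 0}]'

```text
t: 10.25
position: [553.7, -107.5, 136.7]
ee_rot: [-0.0, 1.0, 0.0, 0.001]
contact_force: [3.2, -1.0, 2.8]
width: 0.188
```

```bash
python3 step.py 561.2 -155 0.2992 5 1.736
```

```text
t 10.25 p [ 553.7 -107.5] r 48.1 phi 1.728 F [ 3.2 -1.   2.8]
tx -1.36 ty 0.44
tx -1.17 ty 0.82
tx -0.87 ty 1.13
tx -0.50 ty 1.34
tx -0.08 ty 1.43
end phi 3.232
```

Tracking is very good (φ 1.728 against a planned 1.736).

Emit:
servo_tool --increments '[{"tx": -1.36,"ty": 0.44,"tz": 0,"turn": 0,"jaw": 0},{"tx": -1.17,"ty": 0.82,"tz": 0,"turn": 0,"jaw": 0},{"tx": -0.87,"ty": 1.13,"tz": 0,"turn": 0,"jaw": 0},{"tx": -0.5,"ty": 1.34,"tz": 0,"turn": 0,"jaw": 0},{"tx": -0.08,"ty": 1.43,"tz": 0,"turn": 0,"jaw": 0}]'

```text
t: 10.75
position: [513.5, -160.8, 136.7]
ee_rot: [-0.0, 1.0, -0.0, 0.0]
contact_force: [6.2, 4.3, 1.6]
width: 0.183
```

Emit:
servo_tool --increments '[{"tx": 0.34,"ty": 1.39,"tz": 0,"turn": 0,"jaw": 0},{"tx": 0.73,"ty": 1.23,"tz": 0,"turn": 0,"jaw": 0},{"tx": 1.06,"ty": 0.96,"tz": 0,"turn": 0,"jaw": 0},{"tx": 1.3,"ty": 0.6,"tz": 0,"turn": 0,"jaw": 0},{"tx": 1.42,"ty": 0.19,"tz": 0,"turn": 0,"jaw": 0}]'

```text
t: 11.25
position: [562.5, -203.0, 136.6]
ee_rot: [-0.002, 1.0, -0.001, -0.002]
contact_force: [-4.0, 13.1, 10.9]
width: 0.177
```

```bash
python3 step.py 561.2 -155 0.2992 5 4.728
```

```text
t 11.25 p [ 562.5 -203. ] r 48.1 phi -1.543 F [-4.  13.1 10.9]
tx 1.41 ty -0.24
tx 1.28 ty -0.64
tx 1.03 ty -0.99
tx 0.70 ty -1.25
tx 0.30 ty -1.40
end phi 6.224
```

Emit:
servo_tool --increments '[{"tx": 1.41,"ty": -0.34,"tz": -0.1,"turn": 0,"jaw": 0},{"tx": 1.28,"ty": -0.74,"tz": -0.1,"turn": 0,"jaw": 0},{"tx": 1.03,"ty": -0.99,"tz": 0,"turn": 0,"jaw": 0},{"tx": 0.7,"ty": -1.25,"tz": 0,"turn": 0,"jaw": 0},{"tx": 0.3,"ty": -1.4,"tz": 0,"turn": 0,"jaw": 0}]'

```text
t: 11.75
position: [609.2, -156.2, 136.8]
ee_rot: [0.0, 1.0, -0.0, -0.002]
contact_force: [-5.4, -4.3, -3.0]
width: 0.185
```

```bash
python3 step.py 561.2 -155 0.2992 10 6.224
```

```text
t 11.75 p [ 609.2 -156.2] r 48.1 phi -0.024 F [-5.4 -4.3 -3. ]
tx -0.13 ty -1.42
tx -0.54 ty -1.32
tx -0.91 ty -1.10
tx -1.19 ty -0.79
tx -1.37 ty -0.40
tx -1.43 ty 0.02
tx -1.36 ty 0.44
tx -1.17 ty 0.82
tx -0.87 ty 1.13
tx -0.50 ty 1.34
end phi 9.216000000000001
```

Emit:
servo_tool --increments '[{"tx": -0.13,"ty": -1.42,"tz": 0,"turn": 0,"jaw": 0},{"tx": -0.54,"ty": -1.32,"tz": 0,"turn": 0,"jaw": 0},{"tx": -0.91,"ty": -1.1,"tz": 0,"turn": 0,"jaw": 0},{"tx": -1.19,"ty": -0.79,"tz": 0,"turn": 0,"jaw": 0},{"tx": -1.37,"ty": -0.4,"tz": 0,"turn": 0,"jaw": 0}]'

```text
t: 12.25
position: [567.3, -107.1, 136.9]
ee_rot: [0.003, 1.0, 0.001, -0.0]
contact_force: [1.9, -15.1, -10.1]
width: 0.185
```

Emit:
servo_tool --increments '[{"tx": -1.43,"ty": 0.02,"tz": 0,"turn": 0,"jaw": 0},{"tx": -1.36,"ty": 0.44,"tz": 0,"turn": 0,"jaw": 0},{"tx": -1.17,"ty": 0.82,"tz": 0,"turn": 0,"jaw": 0},{"tx": -0.87,"ty": 1.13,"tz": 0,"turn": 0,"jaw": 0},{"tx": -0.5,"ty": 1.34,"tz": 0,"turn": 0,"jaw": 0}]'

```text
t: 12.75
position: [515.1, -141.3, 136.9]
ee_rot: [-0.002, 1.0, 0.0, 0.001]
contact_force: [7.2, 3.4, -12.1]
width: 0.183
```

```bash
python3 step.py 561.2 -155 0.2992 12 9.216
```

```text
t 12.75 p [ 515.1 -141.3] r 48.1 phi 2.853 F [  7.2   3.4 -12.1]
tx -0.08 ty 1.43
tx 0.34 ty 1.39
tx 0.73 ty 1.23
tx 1.06 ty 0.96
tx 1.30 ty 0.60
tx 1.42 ty 0.19
tx 1.41 ty -0.24
tx 1.28 ty -0.64
tx 1.03 ty -0.99
tx 0.70 ty -1.25
tx 0.30 ty -1.40
tx -0.13 ty -1.42
end phi 12.8064
```

Emit:
servo_tool --increments '[{"tx": -0.05,"ty": 1.5,"tz": 0.1,"turn": 0,"jaw": 0},{"tx": 0.35,"ty": 1.43,"tz": 0,"turn": 0,"jaw": 0},{"tx": 0.73,"ty": 1.23,"tz": 0,"turn": 0,"jaw": 0},{"tx": 1.06,"ty": 0.96,"tz": 0,"turn": 0,"jaw": 0},{"tx": 1.3,"ty": 0.6,"tz": 0,"turn": 0,"jaw": 0}]'

```text
t: 13.25
position: [547.3, -200.8, 136.8]
ee_rot: [-0.0, 1.0, -0.0, -0.002]
contact_force: [-4.7, 0.7, -2.1]
width: 0.183
```

Emit:
servo_tool --increments '[{"tx": 1.42,"ty": 0.19,"tz": 0,"turn": 0,"jaw": 0},{"tx": 1.41,"ty": -0.24,"tz": 0,"turn": 0,"jaw": 0},{"tx": 1.28,"ty": -0.64,"tz": 0,"turn": 0,"jaw": 0},{"tx": 1.03,"ty": -0.99,"tz": 0,"turn": 0,"jaw": 0},{"tx": 0.7,"ty": -1.25,"tz": 0,"turn": 0,"jaw": 0}]'

```text
t: 13.75
position: [606.6, -170.8, 136.8]
ee_rot: [-0.0, 1.0, 0.0, -0.002]
contact_force: [-9.2, -1.9, -1.8]
width: 0.185
```

```bash
python3 step.py 561.2 -155 0.2992 2 12.208
```

```text
t 13.75 p [ 606.6 -170.8] r 48.1 phi -0.335 F [-9.2 -1.9 -1.8]
tx 0.30 ty -1.40
tx -0.13 ty -1.42
end phi 12.8064
```

Emit:
servo_tool --increments '[{"tx": 0.2,"ty": -1.3,"tz": 0,"turn": 0,"jaw": 0},{"tx": -0.15,"ty": -1.4,"tz": 0,"turn": 0,"jaw": 0},{"tx": 0,"ty": 0,"tz": 0,"turn": 0,"jaw": 0},{"tx": 0,"ty": 0,"tz": 0,"turn": 0,"jaw": 0}]'

```text
t: 14.15
position: [607.8, -143.4, 136.9]
ee_rot: [-0.001, 1.0, 0.0, -0.0]
contact_force: [-0.0, -1.3, -7.9]
width: 0.184
```

```bash
python3 step.py 561.2 -155 0.1 1|head -1; python3 lid.py; python3 - <<'E'
from h import *
a,_=snap('scene'); A=cv2.resize(a['pixels'][90:300,140:440],None,fx=2.5,fy=2.5); cv2.imwrite('pics/w3.png',A)
E
```

```text
t 14.15 p [ 607.8 -143.4] r 48.0 phi 0.244 F [-0.  -1.3 -7.9]
[-0.02698818 -1.31032062 -7.85723353] [ 607.80101227 -143.39622252  136.90695837]
slope,z0 [-1.70110002e-03  8.99974172e+01] 1832
10 89.69819120654347 397
60 89.86661867466421 358
110 89.6552731095976 346
145 89.35779255308671 198
```

View pics/w3.png

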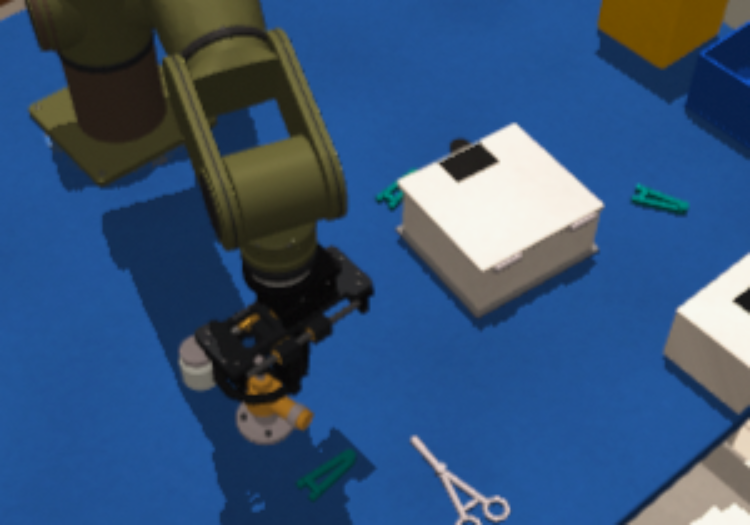

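The lid is shut (pad at crop (470,162)), the fingers are on the handle, and the jar (198,360), clamps and forceps have not moved. The wheel is at φ=0.244, against 0.240 at the stop, plus two turns. Handing in.

```bash
python3 -c "
from cell import robot
print(robot.finish_job()); o=robot.observe(); print(o['t'],o['position'],o['width'])"
```

```text
the job is handed in; nothing more can be done
None
the job is handed in; nothing more can be done
```

I pressed the lid shut, turned the valve clockwise to its stop, backed it off two full turns, and handed in at about 14 s while still holding the handle. `finish_job` gives no verdict, so what follows is from my own measurements.

- **Lid:** it hit a hard stop at 91.0 mm with about 13 N on the pad. Its surface still measured flat just before hand-in (slope about −0.002). I did not see the 4 N detent in the force readings.
- **Valve stop:** the wheel stopped after about 4.6 rad clockwise. It stayed put under about 15 N of push along the rim, but a further 3 mm of commanded motion did not raise that force. I took this as the stop.
- **Two turns:** I led the handle round anticlockwise to 0.244 rad, against 0.240 rad at the stop, so the wheel should be about 12.57 rad open. Turns were counted from measured positions along the way.
- **Grip:** the 30 N squeeze was on and the opening read 0.184, about 17.5 mm against the 18 mm handle. The grasp point is about 8 mm above the handle's centre. About 8 N of vertical force was left on the tool at the end.
- **Bystanders:** those in the last picture (jar, forceps, nearby clamps) looked unmoved by eye. I did not measure them, and clamp4, out on the right side, was not in that last crop.

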